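# Raise the incubator hood over its balance and slide the tube rack home

## Robot

A 6-joint arm with a two-finger parallel gripper is mounted at the origin on a cart in front of the work surface, level with it; the furniture and walls round the work are solid. World frame = base frame: x ahead of the robot, y to its left, z up, the work surface at z = 0. Lengths are in m, angles in degrees, forces in N, time in s.
With the tool pointing down it reaches from about 0.3 to 0.85 m from the base axis. Payload 4.2 kg.
Tool frame: the origin (TCP) lies on the centre line of the jaws, within the pads' length; the fingertips stand 25 mm ahead of it and the grasp point (between the pads) lies 6 mm ahead of it; z points along the fingers, y is the line along which they close (so a half turn about z gives the same grasp; the last joint's range is limited). The gripper opens to 91 mm and grips with 3 to 60 N. Pads are 32 mm wide; open, the fingers measure 118 mm over their backs; the gripper's body (76 mm by 178 mm) begins 60 mm behind the grasp point.
Start: joints at [68.698, 18.312, 89.639, -0, 72.044, -1.146], TCP at [0.198, 0.54, 0.239] pointing down, gripper open.
Joint ranges: [-177.97, 177.97], [-48.28, 115.42], [12.27, 149.76], [-77.06, 257.06], [2.81, 150.46], [-146.56, 146.56]. Speed limits (degrees/s): [147.25, 147.25, 180, 180, 180, 180].

## Interface

Orientations are given as a 3x3 rotation matrix whose columns are the frame's x, y, z axes.
In Python, from station import observe, camera, get_calibration, close_job gives the robot as it stands.
- The arm moves only by the tool send_rows, never from a script. Its argument "steps" is a list of rows, each an object of numbers: "dx", "dy", "dz": the shift along the tool's x, y, z in mm; "ax", "ay", "az": the turn, a rotation vector about the tool's x, y, z in rad; "hand": the finger opening in mm, from 0 to 91.2. A call has 1 to 5 rows; each row shifts and turns the commanded pose from where the row before left it, along the tool's axes as they then stand; what a row does not reach is not made up. A row lasts 1/10 s, in which the tool goes at most 50 mm and 8.59 degrees, less where a joint would pass 70% of its speed; a pose out of reach is approached as far as the arm can. A call is refused whole if a number of a shift passes 50 or a number of a turn 0.15, either way. A call with a gripper value outside its range is refused whole. The fingers move at their own pace and stop on an object; "newtons" is the grip in N (left out, the last holds). Time passes only in rows, so rows that do not move let the fingers close. It gives the time, the measured TCP pose, the force, the opening and the grip force at its end, in the units of the state.
- observe(): the state, without advancing time (a new reading comes with each control period).
- camera(name): name is "side" or "top"; returns the picture (480x640x3 uint8, red, green, blue); there is no depth.
- get_calibration(name): a dict with "mtx" (3x3 intrinsics, pixels), "view" (4x4, takes a point from world to camera coordinates). Camera axes: x right, y down, z forward; pixel columns grow to the right and rows downward; lengths in m; the calibration is good to about 2 mm. A picture is of the moment at which its call begins. get_calibration takes no time and is no camera call.
- close_job(): hands the job in; it is judged then, once.
The state is a dict: "time_s": time; "joints": joint angles; "dq": joint speeds; "effort": joint torques, N m; "ee_pos": TCP position; "tcp_rot": TCP orientation; "wrist_force": force on the tool from outside, world axes, zero at the start; "moment": the same for the moment, N m; "width": opening from 0.0 (shut) to 1.0 (fully open); "gripper_force": force on a finger pad.
Only numpy, scipy, OpenCV 4.12 (cv2) and the standard library are available. Lean on these libraries where they do the work, as an engineer would, in place of code of your own. Each camera call takes 0.05 s, during which the arm holds its last target. There are 200 camera calls.

## Task

Open the rack incubator: push its counterweighted brown hood up by the grey rail along its front, past the balance point, until it leans back and stays open by itself; do not fling it. Then gently slide the rack of blood tubes along the lane with your fingertips until it stands square against the back stop, leaving the hood up. Only push: never lift the rack off the deck, keep your fingers off the tubes, do not ram the rack into the hood, and leave the things standing around as they are.

Things in the scene. Friction and masses are not known exactly. Their poses are not given: they have to be found in the camera images.
- incubator: Fixed bench incubator for one tube rack. Origin: middle of its underside, on the bench; +x runs along the lane into the bay, +y to the left, z up. White deck 270 x 250 mm (x -140 to +130), top 10 mm above the bench. Hood bearing blocks at x +82 to +118, y +-114 to +-124, 105 mm tall. White control pod at x -15 to +115, y +126 to +182, 75 mm tall. The counterweight bar overhangs the back to x +165.
- lane_mouth (a point): Front end of the lane, mid-width, on the deck (incubator x -138, 10 mm above the bench). The lane is 190 mm wide (y -95 to +95) between aluminium guides 6 mm thick, whose tops are 32 mm above the bench as far as incubator x -30, then 60 mm up to the back stop. Axes as the incubator's.
- back_stop (a point): Middle of the front face of the two rubber buffer pads that end the lane (incubator x +66.5, y 0, 36 mm above the bench); the aluminium wall behind them is 72 mm high. The stop is rigid: more than 40 N on the rack counts as rough. Axes as the incubator's.
- hood (a joint): Angle of the smoked brown hood (rad): 0 closed, barring the lane; 1.75 leaning back on its stop, open. Steel bar behind the hinge = counterweight: released below about 0.7 rad it sinks shut, above about 0.85 it swings on to its stop and stays. The hinge is damped; a level push on the rail takes about 3 to 6 N at first, less further up. Over 3 rad/s counts as flung.
- hood_hinge (a point): Point on the hood's hinge line, mid-width: incubator x +100, y 0, 85 mm above the bench. The hinge line runs along the incubator's y; opening lifts the front up and over to +x. Axes as the incubator's.
- hood_rail (a point): Centre of the grey push rail (round bar, 18 mm diameter, 208 mm long along y) along the front upper edge of the hood; moves with it. Closed it is 137 mm in front of and 68 mm above the hinge line, 153 mm above the bench. The hood's roof joins just behind the rail, so there is nothing to grip.
- hood_panel (a point): Middle of the outer face of the hood's flat front panel, below the rail, 208 mm wide; moves with the hood. Closed it is 132 mm in front of the hinge line and reaches from 35 to 151 mm above the bench. Open, the hood stands above and behind the hinge: this panel's lower edge is 26 mm before the hinge, 222 mm above the bench; the side panels (y +-104 to +-108) reach 45 mm before it, from 110 mm up. The bay is then open from above.
- rack: Loose clear tube rack, 63 (x) by 168 (y) by 68 mm tall, 0.2 to 0.5 kg. Origin: middle of its underside, on the deck in front of the hood, long side across the lane, nearly square. Its front face (x -31 mm) has level bars 30 to 33 and 56 to 59 mm above its underside, good to push on. Six stoppered tubes stand fixed in it, rows at x +-12 mm, tops 93 mm above its underside.
- rack_home (a point): Where the rack's origin is when it is fully home against the back stop: incubator x +35.5, y 0, 10 mm above the bench. Axes as the incubator's.
- tube_1: Stoppered blood tube, 16 mm diameter, 88 mm tall, standing in the rack origin at its foot.
- tube_2: Stoppered blood tube, 16 mm diameter, 88 mm tall, standing in the rack origin at its foot.
- tube_3: Stoppered blood tube, 16 mm diameter, 88 mm tall, standing in the rack origin at its foot.
- tube_4: Stoppered blood tube, 16 mm diameter, 88 mm tall, standing in the rack origin at its foot.
- tube_5: Stoppered blood tube, 16 mm diameter, 88 mm tall, standing in the rack origin at its foot.
- tube_6: Stoppered blood tube, 16 mm diameter, 88 mm tall, standing in the rack origin at its foot.
- slide_box: Grey slide box, 79 x 95 x 33 mm, bystander; origin at the middle of its underside.
- tip_box: Blue box of pipette tips, 91 x 118 x 58 mm, bystander; origin at the middle of its underside.
- vial_red: Small brown vial with red cap, 25 mm diameter, 48 mm tall, bystander; origin under its foot.
- vial_green: Small brown vial with green cap, 25 mm diameter, 48 mm tall, bystander; origin under its foot.
- cup_orange: Specimen cup with orange lid, 64 mm diameter, 71 mm tall, bystander; origin under its foot.
- cup_yellow: Specimen cup with yellow lid, 64 mm diameter, 71 mm tall, bystander; origin under its foot.
- timer: White bench timer, 60 x 70 x 22 mm, bystander; origin at the middle of its underside.
- marker: Marker pen with blue cap, 12 x 133 x 12 mm, lying on the bench, bystander; origin at its middle, on the bench.

How it is judged (in metres and radians):
On the way, in this order (a step that is already met when the one before it is completed fails the run):
1. the hood leans back, open, and stays there with no finger on it (value of joint hood above 1.6 rad and contact force between the fingers and hood below 0.2 N), for 0.5 s.
2. the rack stands square against the back stop, hood still open (value of joint hood above 1.6 rad and x of rack in the frame of rack_home between -0.004 and 0.004 m and y of rack in the frame of rack_home between -0.015 and 0.015 m and z of rack in the frame of rack_home between -0.004 and 0.004 m and angle between the x axis of rack and the x axis of incubator, either way round below 0.06 rad), for 0.2 s.
At the end, for the whole second after the job is handed in: Hood open beyond 1.6 rad and at rest; rack at rest on the deck within 4 mm of full depth against the back stop, within 15 mm of the lane's middle, square to the lane within 0.06 rad (3.5 degrees) (all of step 2 and linear speed of rack below 0.01 m/s and velocity of joint hood below 0.05 rad/s and angle between rack's own z axis and vertical below 0.03 rad); the robot touches nothing.
It fails at once if the hood is flung (over 3 rad/s) (velocity of joint hood above 3 rad/s or velocity of joint hood below -3 rad/s).
It fails at once if the rack is lifted more than 10 mm off the deck or tipped beyond 0.2 rad (z of rack in the frame of rack_home above 0.01 m or angle between rack's own z axis and vertical above 0.2 rad).
It fails at once if the rack is rammed into the hood (over 4 N) or pushed roughly (over 40 N) (contact force between rack and hood above 4 N or contact force between the fingers and rack above 40 N).
It fails at once if a finger presses on a tube (over 2 N) (contact force between the fingers and tube_1 above 2 N or contact force between the fingers and tube_2 above 2 N or contact force between the fingers and tube_3 above 2 N or contact force between the fingers and tube_4 above 2 N or contact force between the fingers and tube_5 above 2 N or contact force between the fingers and tube_6 above 2 N).
It fails at once if a thing standing around is moved more than 20 mm (distance of any of slide_box, tip_box, vial_red, vial_green, cup_orange, cup_yellow, timer, marker from where it was at the start of the episode above 0.02 m).
It also fails if it takes over 48 s, if anything falls off the work surface, if the arm or the gripper's body presses on something with over 40 N, if the wrist force passes 120 N, or if a joint passes its speed limit or range.

## Working session

There is one attempt and no reset: what is moved stays moved. The work goes in short steps, Python scripts to look and compute and a tool call to move; the robot and the scene stay as the last step left them, time stands still between calls to the robot, and variables do not carry over. Pictures are saved under pics/ and viewed, at most 10 in all, crops included, and the job is handed in when it is done.

Besides the shell and the picture viewer there is one more tool, called after "Request:" as name([rows], argument=value, ...), one row to a line, values as JSON. send_rows: Moves the arm, as the interface text tells. Its arguments: {"type":"object","properties":{"steps":{"type":"array"},"newtons":{"type":"number"}},"required":["steps"]}

```bash
mkdir -p pics; python3 - <<'E'
from station import *
import cv2
for n in("side","top"):
    cv2.imwrite(f"pics/{n}0.png",camera(n)[:,:,::-1]); c=get_calibration(n); print(n,c)
print(observe())
E
```

```text
side {'mtx': array([[572.31862636,   0.        , 314.25498037],
       [  0.        , 572.31862636, 240.30254244],
       [  0.        ,   0.        ,   1.        ]]), 'view': array([[-0.98786701, -0.15488797, -0.01133527,  0.5450949 ],
       [-0.05193871,  0.39828319, -0.91579084,  0.01419362],
       [ 0.14635963, -0.90409082, -0.40149551,  1.49155559],
       [ 0.        ,  0.        ,  0.        ,  1.        ]])}
top {'mtx': array([[534.68506509,   0.        , 321.00496084],
       [  0.        , 534.68506509, 244.94832909],
       [  0.        ,   0.        ,   1.        ]]), 'view': array([[ 8.44479187e-03, -9.99963027e-01,  1.62151161e-03,
         3.26679370e-01],
       [-9.85956116e-01, -8.59695291e-03, -1.66783180e-01,
         5.09121237e-01],
       [ 1.66790954e-01, -1.90290045e-04, -9.85992262e-01,
         1.25534209e+00],
       [ 0.00000000e+00,  0.00000000e+00,  0.00000000e+00,
         1.00000000e+00]])}
{'time_s': 0.1, 'joints': array([ 6.86968046e+01,  1.83465033e+01,  8.97002439e+01, -7.94714523e-04,
        7.20458842e+01, -1.14833135e+00]), 'dq': array([-0.14283731, -0.14399034, -0.12839022, -0.00558638, -0.04248574,
       -0.01260317]), 'effort': array([ 2.15459331e-03, -4.13331735e+01, -2.32509685e+01,  7.29623996e-02,
        4.20932751e-02, -4.70313410e-05]), 'ee_pos': array([0.1979902 , 0.53937766, 0.23821352]), 'tcp_rot': array([[-9.38766219e-01,  3.44554286e-01, -5.75066608e-04],
       [ 3.44554765e-01,  9.38765003e-01, -1.51104594e-03],
       [ 1.92150510e-05, -1.61666082e-03, -9.99998693e-01]]), 'wrist_force': array([-0.16143392,  0.57598912,  1.03937456]), 'moment': array([0.02677386, 0.01928512, 0.02170923]), 'gripper_force': 0.0, 'width': 0.9987554484005786}
```

View pics/top0.png

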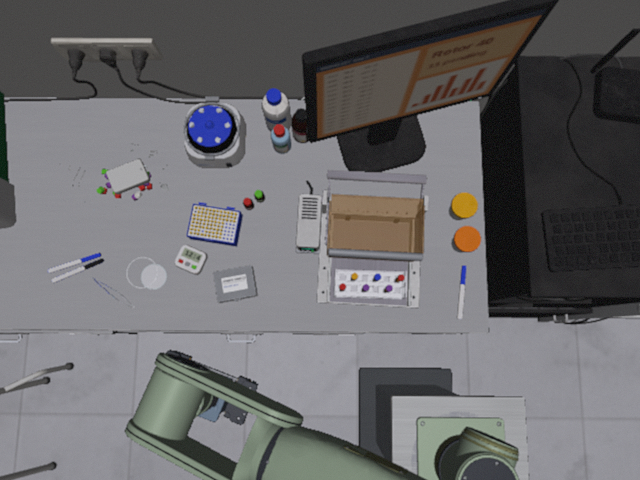

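View pics/side0.png

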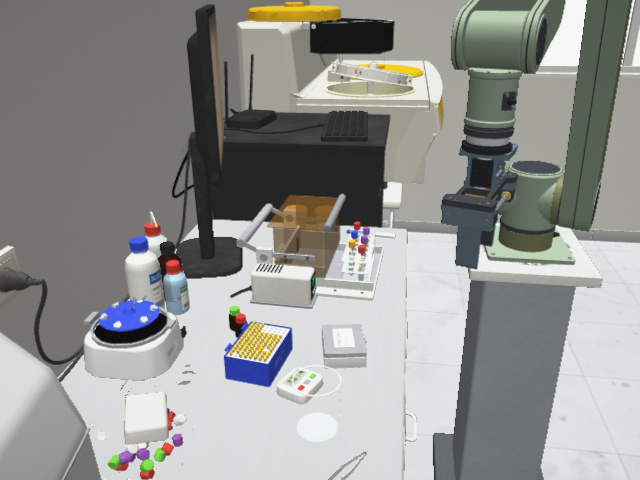

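The top view shows the incubator seen from above with +x away from the robot. Its deck front corners are near (318,303) and (419,306), the rack is at about (371,283), the rail at about (376,255) and the pod at (308,222). The side view shows the hood closed, with the rack in front of it.

```bash
cat > h.py <<'E'
import numpy as np, cv2
from station import *
def ray(n,u,v):
    c=get_calibration(n); V=c["view"]; R,t=V[:3,:3],V[:3,3]
    return -R.T@t, R.T@np.linalg.inv(c["mtx"])@[u,v,1]
def onz(n,u,v,z):
    o,d=ray(n,u,v); return o+d*(z-o[2])/d[2]
def proj(n,p):
    c=get_calibration(n); q=c["mtx"]@(c["view"]@np.r_[p,1])[:3]; return q[:2]/q[2]
E
python3 - <<'E'
import cv2
im=cv2.imread("pics/top0.png")
cv2.imwrite("pics/top0c.png",cv2.resize(im[165:315,305:435],None,fx=4,fy=4,interpolation=cv2.INTER_CUBIC))
E
```

```text
(no output)
```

View pics/top0c.png

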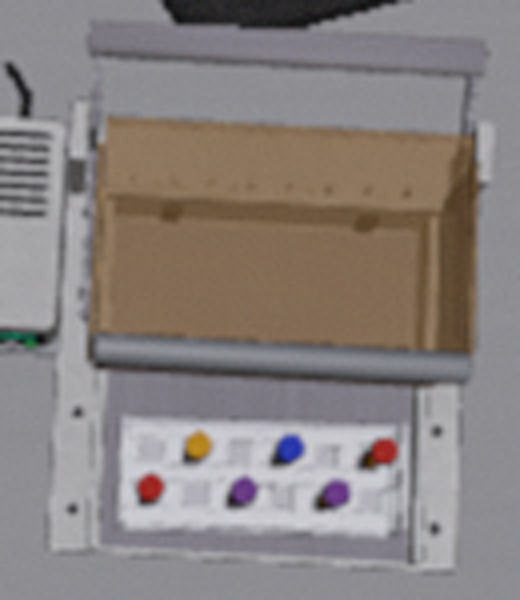

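The crop shows the deck front corners at (50,549) and (455,568). The rail ends are at (95,352) and (470,368), and the rack top runs from (122,417) to (395,535).

```bash
python3 - <<'E'
from h import *
f=lambda u,v,z:onz("top",305+(u-1.5)/4,165+(v-1.5)/4,z)
a,b=f(50,549,.01),f(455,568,.01); c,d=f(95,352,.153),f(470,368,.153)
print("deck",a,b,np.linalg.norm(a-b)); print("rail",c,d,np.linalg.norm(c-d))
for p,q in((a,b),(c,d)):
    e=p-q; print("yaw",np.degrees(np.arctan2(-e[0],e[1])))
yaw=np.arctan2(-(a-b+c-d)[0],(a-b+c-d)[1])
X=np.array([np.cos(yaw),np.sin(yaw),0]);Y=np.array([-X[1],X[0],0])
print("O from deck",(a+b)/2+.14*X,"from rail",(c+d)/2+.037*X)
R=[f(*p,.078) for p in((122,417),(405,427),(395,535),(122,527))]
print(R, np.mean(R,0)); O=((a+b)/2+.14*X+(c+d)/2+.037*X)/2
r=np.mean(R,0)-O; print("rack in inc",r@X,r@Y,"yaw",np.degrees(yaw))
o=observe();print(o["tcp_rot"][:,0])
for z in(0,.033):print(onz("top",235,283,z),onz("top",462,290,z))
E
```

```text
deck [0.3705633  0.33932338 0.01      ] [0.36112037 0.09197178 0.01      ] 0.2475317776875573
rail [0.47052332 0.31460754 0.153     ] [0.46338059 0.10735066 0.153     ] 0.20737992706513883
yaw -2.186270042476965
yaw -1.9738140408271472
O from deck [0.50574875 0.2105433  0.01      ] from rail [0.50392736 0.20963011 0.153     ]
[array([0.44374318, 0.29749086, 0.078     ]), array([0.43928409, 0.13184272, 0.078     ]), array([0.37618399, 0.13878406, 0.078     ]), array([0.37946073, 0.29723114, 0.078     ])] [0.409668  0.2163372 0.078    ]
rack in inc -0.0953346713951197 0.002776514902611473 yaw -2.0894180494038177
[-9.38766219e-01  3.44554765e-01  1.92150510e-05]
[0.41602413 0.54328122 0.        ] [ 0.40350471 -0.01869222  0.        ]
[0.41287445 0.53798985 0.033     ] [ 0.40066752 -0.009957    0.033     ]
```

Request:
send_rows([
  {"az": -0.105},
  {"az": -0.105},
  {"az": -0.106},
  {"dx": -12,"dy": -16,"hand": 91},
  {"dx": -23,"dy": -32},
])

```text
invalid input at $.steps[0]: expected keys dx, dy, dz, ax, ay, az, hand
```

Request:
send_rows([
  {"dx": -24,"dy": -34},
  {"dx": -24,"dy": -34},
  {"dx": -24,"dy": -34},
  {"dx": -24,"dy": -34},
  {"dx": -24,"dy": -34},
])

```text
invalid input at $.steps[0]: expected keys dx, dy, dz, ax, ay, az, hand
```

Request:
send_rows([
  {"dx": -24,"dy": -34},
  {"dx": -24,"dy": -34},
  {"dx": -15,"dy": -20},
  {"dx": -10,"dy": -12},
  {},
])

```text
invalid input at $.steps[0]: expected keys dx, dy, dz, ax, ay, az, hand
```

All keys are required.

Request:
send_rows([
  {"dx": 0,"dy": 0,"dz": 0,"ax": 0,"ay": 0,"az": -0.105,"hand": 91},
  {"dx": 0,"dy": 0,"dz": 0,"ax": 0,"ay": 0,"az": -0.105,"hand": 91},
  {"dx": 0,"dy": 0,"dz": 0,"ax": 0,"ay": 0,"az": -0.106,"hand": 91},
  {"dx": -12,"dy": -16,"dz": 0,"ax": 0,"ay": 0,"az": 0,"hand": 91},
  {"dx": -23,"dy": -32,"dz": 0,"ax": 0,"ay": 0,"az": 0,"hand": 91},
])

```text
time_s: 0.6
ee_pos: [0.2313, 0.4906, 0.2382]
tcp_rot: [[-0.999, 0.035, -0.0], [0.035, 0.999, -0.0], [0.0, -0.0, -1.0]]
wrist_force: [0.6, -0.2, -0.1]
width: 0.995
gripper_force: 0.0
```

Request:
send_rows([
  {"dx": -24,"dy": -34,"dz": 0,"ax": 0,"ay": 0,"az": 0,"hand": 91},
  {"dx": -24,"dy": -34,"dz": 0,"ax": 0,"ay": 0,"az": 0,"hand": 91},
  {"dx": -24,"dy": -34,"dz": 0,"ax": 0,"ay": 0,"az": 0,"hand": 91},
  {"dx": -24,"dy": -34,"dz": 0,"ax": 0,"ay": 0,"az": 0,"hand": 91},
  {"dx": -24,"dy": -34,"dz": 0,"ax": 0,"ay": 0,"az": 0,"hand": 91},
])

```text
time_s: 1.1
ee_pos: [0.3457, 0.3137, 0.2388]
tcp_rot: [[-0.999, 0.038, -0.0], [0.038, 0.999, -0.001], [-0.0, -0.001, -1.0]]
wrist_force: [0.4, 0.8, 0.0]
width: 1.0
gripper_force: 0.0
```

Request:
send_rows([
  {"dx": -24,"dy": -34,"dz": 0,"ax": 0,"ay": 0,"az": 0,"hand": 91},
  {"dx": -24,"dy": -34,"dz": 0,"ax": 0,"ay": 0,"az": 0,"hand": 91},
  {"dx": -15,"dy": -20,"dz": 0,"ax": 0,"ay": 0,"az": 0,"hand": 91},
  {"dx": -10,"dy": -12,"dz": 0,"ax": 0,"ay": 0,"az": 0,"hand": 91},
  {"dx": 0,"dy": 0,"dz": 0,"ax": 0,"ay": 0,"az": 0,"hand": 91},
])

```text
time_s: 1.6
ee_pos: [0.4152, 0.2115, 0.2387]
tcp_rot: [[-0.999, 0.041, -0.0], [0.041, 0.999, -0.001], [0.0, -0.001, -1.0]]
wrist_force: [-0.7, -0.5, -0.2]
width: 0.998
gripper_force: 0.0
```

Request:
send_rows([
  {"dx": 0,"dy": 0,"dz": 25,"ax": 0,"ay": 0,"az": 0,"hand": 91},
  {"dx": 0,"dy": 0,"dz": 28,"ax": 0,"ay": 0,"az": 0,"hand": 91},
  {"dx": 0,"dy": 0,"dz": 14,"ax": 0,"ay": 0,"az": 0,"hand": 91},
  {"dx": -10,"dy": 0,"dz": 0,"ax": 0,"ay": 0,"az": 0,"hand": 91},
  {"dx": -8,"dy": 0,"dz": 0,"ax": 0,"ay": 0,"az": 0,"hand": 91},
])

```text
time_s: 2.1
ee_pos: [0.4334, 0.2135, 0.1724]
tcp_rot: [[-0.999, 0.036, 0.001], [0.036, 0.999, 0.0], [-0.001, 0.0, -1.0]]
wrist_force: [0.6, -0.4, -0.2]
width: 0.997
gripper_force: 0.0
```

Request:
send_rows([
  {"dx": -4,"dy": 0,"dz": 0,"ax": 0,"ay": 0,"az": 0,"hand": 91},
  {"dx": -3,"dy": 0,"dz": 0,"ax": 0,"ay": 0,"az": 0,"hand": 91},
  {"dx": -2,"dy": 0,"dz": 0,"ax": 0,"ay": 0,"az": 0,"hand": 91},
  {"dx": -2,"dy": 0,"dz": 0,"ax": 0,"ay": 0,"az": 0,"hand": 91},
  {"dx": 0,"dy": 0,"dz": 0,"ax": 0,"ay": 0,"az": 0,"hand": 91},
])

```text
time_s: 2.6
ee_pos: [0.4425, 0.2129, 0.1722]
tcp_rot: [[-0.999, 0.037, -0.002], [0.037, 0.999, 0.0], [0.002, 0.0, -1.0]]
wrist_force: [-5.1, 1.4, 3.7]
width: 1.0
gripper_force: 2.3
```

Request:
send_rows([
  {"dx": -5,"dy": 0,"dz": -7,"ax": 0,"ay": 0,"az": 0,"hand": 91},
  {"dx": -7,"dy": 0,"dz": -12,"ax": 0,"ay": 0,"az": 0,"hand": 91},
  {"dx": -9,"dy": 0,"dz": -12,"ax": 0,"ay": 0,"az": 0,"hand": 91},
  {"dx": -9,"dy": 0,"dz": -11,"ax": 0,"ay": 0,"az": 0,"hand": 91},
  {"dx": -8,"dy": 0,"dz": -8,"ax": 0,"ay": 0,"az": 0,"hand": 91},
])

```text
time_s: 3.1
ee_pos: [0.4791, 0.2111, 0.2226]
tcp_rot: [[-0.999, 0.037, -0.006], [0.037, 0.999, -0.001], [0.006, -0.001, -1.0]]
wrist_force: [-7.5, 0.2, 6.0]
width: 1.0
gripper_force: 4.1
```

```bash
python3 - <<'E'
from h import *
im=camera("side")[:,:,::-1]
cv2.imwrite("pics/s1.png",cv2.resize(im[100:320,200:520],None,fx=2.4,fy=2.4))
E
```

```text
(no output)
```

View pics/s1.png

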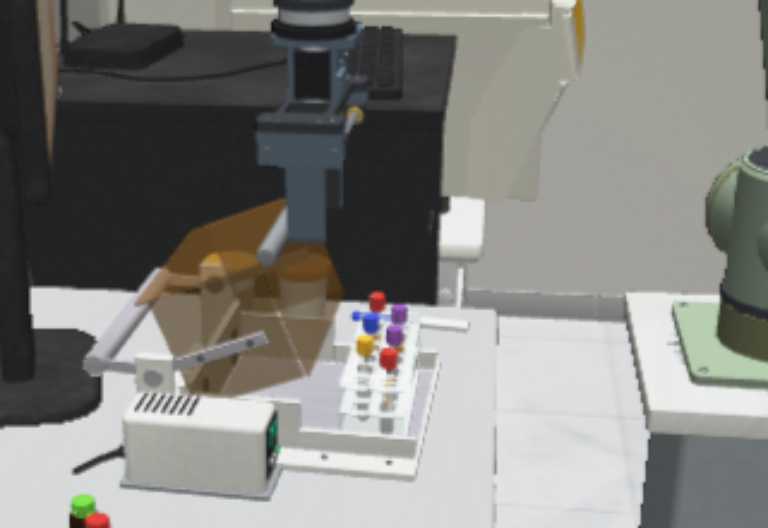

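The hood has risen to about 0.4 rad, with the rail at (272,235) against the finger's front face. I'll continue along the arc.

Request:
send_rows([
  {"dx": -10,"dy": 0,"dz": -9,"ax": 0,"ay": 0,"az": 0,"hand": 91},
  {"dx": -12,"dy": 0,"dz": -10,"ax": 0,"ay": 0,"az": 0,"hand": 91},
  {"dx": -13,"dy": 0,"dz": -9,"ax": 0,"ay": 0,"az": 0,"hand": 91},
  {"dx": -13,"dy": 0,"dz": -7,"ax": 0,"ay": 0,"az": 0,"hand": 91},
  {"dx": -13,"dy": 0,"dz": -5,"ax": 0,"ay": 0,"az": 0,"hand": 91},
])

```text
time_s: 3.65
ee_pos: [0.5432, 0.2091, 0.2623]
tcp_rot: [[-0.999, 0.035, 0.001], [0.035, 0.999, -0.0], [-0.001, -0.0, -1.0]]
wrist_force: [-0.8, 0.7, -0.2]
width: 0.999
gripper_force: 0.3
```

Request:
send_rows([
  {"dx": -13,"dy": 0,"dz": -4,"ax": 0,"ay": 0,"az": 0,"hand": 91},
  {"dx": -13,"dy": 0,"dz": -3,"ax": 0,"ay": 0,"az": 0,"hand": 91},
  {"dx": -12,"dy": 0,"dz": -2,"ax": 0,"ay": 0,"az": 0,"hand": 91},
  {"dx": -8,"dy": 0,"dz": 0,"ax": 0,"ay": 0,"az": 0,"hand": 91},
  {"dx": 0,"dy": 0,"dz": 0,"ax": 0,"ay": 0,"az": 0,"hand": 91},
])

```text
time_s: 4.15
ee_pos: [0.5895, 0.2074, 0.2705]
tcp_rot: [[-0.999, 0.036, 0.001], [0.036, 0.999, -0.0], [-0.001, -0.0, -1.0]]
wrist_force: [-0.7, -0.1, 0.6]
width: 0.996
gripper_force: 0.0
```

```bash
python3 - <<'E'
from h import *
im=camera("side")[:,:,::-1]
cv2.imwrite("pics/s2.png",cv2.resize(im[100:320,200:520],None,fx=2.4,fy=2.4))
o=observe();print(o["ee_pos"],o["wrist_force"],o["time_s"])
E
```

```text
[0.58869314 0.20745169 0.27051323] [ 0.23066049  0.84583949 -0.40490062] 4.2
```

View pics/s2.png

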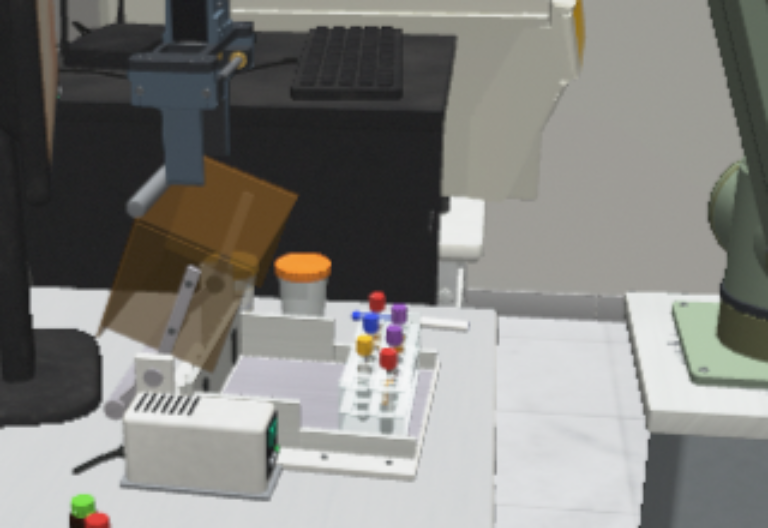

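The hood is past balance and swinging on by itself. I'll rise and retreat to a point in front of the rack.

Request:
send_rows([
  {"dx": 5,"dy": 0,"dz": -20,"ax": 0,"ay": 0,"az": 0,"hand": 91},
  {"dx": 15,"dy": 0,"dz": -10,"ax": 0,"ay": 0,"az": 0,"hand": 91},
  {"dx": 30,"dy": 0,"dz": 0,"ax": 0,"ay": 0,"az": 0,"hand": 91},
  {"dx": 35,"dy": 0,"dz": 0,"ax": 0,"ay": 0,"az": 0,"hand": 91},
  {"dx": 35,"dy": 0,"dz": 0,"ax": 0,"ay": 0,"az": 0,"hand": 91},
])

```text
time_s: 4.7
ee_pos: [0.4661, 0.2117, 0.301]
tcp_rot: [[-0.999, 0.036, -0.0], [0.036, 0.999, 0.0], [0.0, 0.0, -1.0]]
wrist_force: [-0.4, -0.1, 0.2]
width: 0.995
gripper_force: 0.0
```

Request:
send_rows([
  {"dx": 35,"dy": 0,"dz": 0,"ax": 0,"ay": 0,"az": 0,"hand": 91},
  {"dx": 35,"dy": 0,"dz": 0,"ax": 0,"ay": 0,"az": 0,"hand": 91},
  {"dx": 35,"dy": 0,"dz": 0,"ax": 0,"ay": 0,"az": 0,"hand": 91},
  {"dx": 20,"dy": 0,"dz": 0,"ax": 0,"ay": 0,"az": 0,"hand": 91},
  {"dx": 5,"dy": 0,"dz": 0,"ax": 0,"ay": 0,"az": 0,"hand": 91},
])

```text
time_s: 5.2
ee_pos: [0.3365, 0.2163, 0.3014]
tcp_rot: [[-0.999, 0.034, 0.001], [0.034, 0.999, 0.001], [-0.001, 0.001, -1.0]]
wrist_force: [0.5, -0.4, 0.4]
width: 1.0
gripper_force: 0.0
```

```bash
python3 - <<'E'
from h import *
im=camera("side")[:,:,::-1]
cv2.imwrite("pics/s3.png",cv2.resize(im[100:320,200:520],None,fx=2.4,fy=2.4))
o=observe();print(o["ee_pos"],o["wrist_force"],o["time_s"])
E
```

```text
[0.33729273 0.21651631 0.30147894] [-0.29642546 -0.39144358 -0.22383939] 5.25
```

View pics/s3.png

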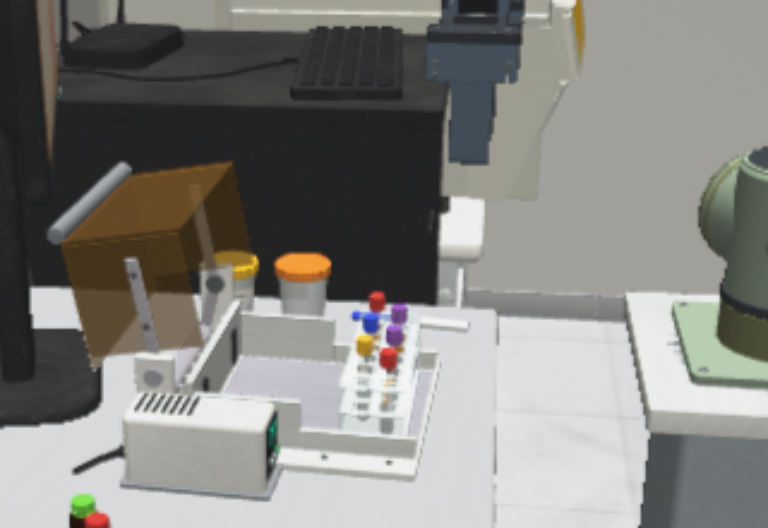

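The hood rests open with the rail at about (90,200), and the rack is untouched. I'll tilt the tool slightly so the fingertips lead, then descend.

Request:
send_rows([
  {"dx": 0,"dy": 0,"dz": 30,"ax": 0,"ay": 0,"az": 0,"hand": 91},
  {"dx": 0,"dy": 0,"dz": 40,"ax": 0,"ay": 0,"az": 0,"hand": 91},
  {"dx": 0,"dy": 0,"dz": 40,"ax": 0,"ay": 0,"az": 0,"hand": 91},
  {"dx": 0,"dy": 0,"dz": 40,"ax": 0,"ay": 0,"az": 0,"hand": 91},
  {"dx": 0,"dy": 0,"dz": 10,"ax": 0,"ay": -0.14,"az": 0,"hand": 91},
])

```text
time_s: 5.75
ee_pos: [0.3412, 0.2162, 0.1372]
tcp_rot: [[-0.99, 0.039, 0.138], [0.038, 0.999, -0.008], [-0.138, -0.003, -0.99]]
wrist_force: [-0.7, -1.2, -0.3]
width: 0.998
gripper_force: 0.0
```

Request:
send_rows([
  {"dx": 5,"dy": 0,"dz": 30,"ax": 0,"ay": 0,"az": 0,"hand": 91},
  {"dx": 5,"dy": 0,"dz": 30,"ax": 0,"ay": 0,"az": 0,"hand": 91},
  {"dx": 3,"dy": 0,"dz": 20,"ax": 0,"ay": 0,"az": 0,"hand": 91},
  {"dx": 0,"dy": 0,"dz": 0,"ax": 0,"ay": 0,"az": 0,"hand": 91},
  {"dx": 0,"dy": 0,"dz": 0,"ax": 0,"ay": 0,"az": 0,"hand": 91},
])

```text
time_s: 6.25
ee_pos: [0.3381, 0.217, 0.06]
tcp_rot: [[-0.99, 0.036, 0.14], [0.036, 0.999, -0.005], [-0.14, 0.0, -0.99]]
wrist_force: [-0.4, -0.1, 0.1]
width: 0.999
gripper_force: 0.0
```

```bash
python3 - <<'E'
from h import *
im=camera("side")[:,:,::-1]
cv2.imwrite("pics/s4.png",cv2.resize(im[100:320,200:520],None,fx=2.4,fy=2.4))
o=observe();print(o["ee_pos"],o["tcp_rot"],o["wrist_force"],o["time_s"])
E
```

```text
[0.33834812 0.21726022 0.06053633] [[-0.98935424  0.03615306  0.14096503]
 [ 0.03594204  0.9993457  -0.00404349]
 [-0.14101898  0.00106613 -0.99000632]] [0.70168497 0.20344083 0.11775013] 6.3
```

View pics/s4.png

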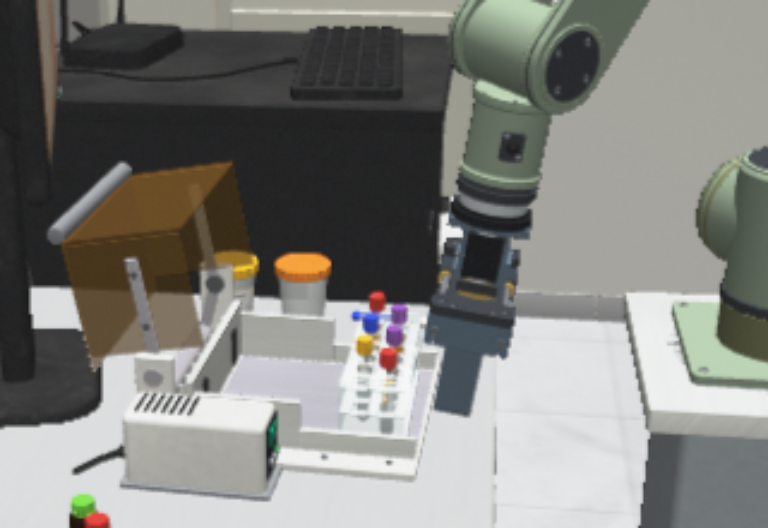

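Request:
send_rows([
  {"dx": -6,"dy": 0,"dz": 2,"ax": 0,"ay": 0,"az": 0,"hand": 91},
  {"dx": -6,"dy": 0,"dz": 1.3,"ax": 0,"ay": 0,"az": 0,"hand": 91},
  {"dx": -3,"dy": 0,"dz": 0.5,"ax": 0,"ay": 0,"az": 0,"hand": 91},
  {"dx": -3,"dy": 0,"dz": 0.4,"ax": 0,"ay": 0,"az": 0,"hand": 91},
  {"dx": -3,"dy": 0,"dz": 0.4,"ax": 0,"ay": 0,"az": 0,"hand": 91},
])

```text
time_s: 6.8
ee_pos: [0.3587, 0.2158, 0.0585]
tcp_rot: [[-0.99, 0.036, 0.14], [0.036, 0.999, -0.005], [-0.14, 0.0, -0.99]]
wrist_force: [-0.8, -0.2, 0.2]
width: 0.999
gripper_force: 0.0
```

Request:
send_rows([
  {"dx": -3,"dy": 0,"dz": 0.4,"ax": 0,"ay": 0,"az": 0,"hand": 91},
  {"dx": -3,"dy": 0,"dz": 0.4,"ax": 0,"ay": 0,"az": 0,"hand": 91},
  {"dx": -3,"dy": 0,"dz": 0.4,"ax": 0,"ay": 0,"az": 0,"hand": 91},
  {"dx": -4,"dy": 0,"dz": 0.6,"ax": 0,"ay": 0,"az": 0,"hand": 91},
  {"dx": -5,"dy": 0,"dz": 0.7,"ax": 0,"ay": 0,"az": 0,"hand": 91},
])

```text
time_s: 7.3
ee_pos: [0.3763, 0.215, 0.0582]
tcp_rot: [[-0.99, 0.036, 0.139], [0.035, 0.999, -0.005], [-0.139, -0.001, -0.99]]
wrist_force: [-2.6, -0.6, 1.0]
width: 0.997
gripper_force: 0.9
```

Request:
send_rows([
  {"dx": -5,"dy": 0,"dz": 0.7,"ax": 0,"ay": 0,"az": 0,"hand": 91},
  {"dx": -5,"dy": 0,"dz": 0.7,"ax": 0,"ay": 0,"az": 0,"hand": 91},
  {"dx": -5,"dy": 0,"dz": 0.7,"ax": 0,"ay": 0,"az": 0,"hand": 91},
  {"dx": -5,"dy": 0,"dz": 0.7,"ax": 0,"ay": 0,"az": 0,"hand": 91},
  {"dx": -5,"dy": 0,"dz": 0.7,"ax": 0,"ay": 0,"az": 0,"hand": 91},
])

```text
time_s: 7.8
ee_pos: [0.4022, 0.2143, 0.0583]
tcp_rot: [[-0.99, 0.036, 0.139], [0.035, 0.999, -0.005], [-0.14, 0.0, -0.99]]
wrist_force: [-1.6, 0.4, -0.4]
width: 0.994
gripper_force: 0.6
```

```bash
python3 - <<'E'
from h import *
im=camera("side")[:,:,::-1]
cv2.imwrite("pics/s5.png",cv2.resize(im[100:320,200:520],None,fx=2.4,fy=2.4))
o=observe();print(o["ee_pos"],o["wrist_force"],o["time_s"])
E
```

```text
[0.40320734 0.21455115 0.05849975] [ 5.32841040e-04 -3.68806827e-01 -6.32792854e-01] 7.85
```

View pics/s5.png

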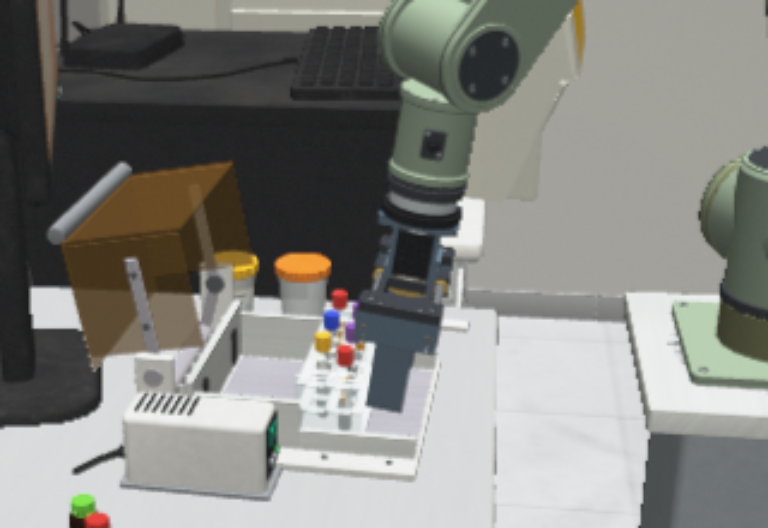

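The rack slides square on both fingertips, with the hood still up. I'll continue pushing.

Request:
send_rows([
  {"dx": -5,"dy": 0,"dz": 0.7,"ax": 0,"ay": 0,"az": 0,"hand": 91},
  {"dx": -6,"dy": 0,"dz": 0.8,"ax": 0,"ay": 0,"az": 0,"hand": 91},
  {"dx": -6,"dy": 0,"dz": 0.8,"ax": 0,"ay": 0,"az": 0,"hand": 91},
  {"dx": -6,"dy": 0,"dz": 0.8,"ax": 0,"ay": 0,"az": 0,"hand": 91},
  {"dx": -6,"dy": 0,"dz": 0.8,"ax": 0,"ay": 0,"az": 0,"hand": 91},
])

```text
time_s: 8.35
ee_pos: [0.4316, 0.2133, 0.0585]
tcp_rot: [[-0.99, 0.036, 0.14], [0.035, 0.999, -0.005], [-0.14, 0.0, -0.99]]
wrist_force: [-1.2, -0.4, 0.4]
width: 1.0
gripper_force: 0.6
```

Request:
send_rows([
  {"dx": -6,"dy": 0,"dz": 0.8,"ax": 0,"ay": 0,"az": 0,"hand": 91},
  {"dx": -6,"dy": 0,"dz": 0.8,"ax": 0,"ay": 0,"az": 0,"hand": 91},
  {"dx": -6,"dy": 0,"dz": 0.8,"ax": 0,"ay": 0,"az": 0,"hand": 91},
  {"dx": -6,"dy": 0,"dz": 0.8,"ax": 0,"ay": 0,"az": 0,"hand": 91},
  {"dx": -5,"dy": 0,"dz": 0.7,"ax": 0,"ay": 0,"az": 0,"hand": 91},
])

```text
time_s: 8.85
ee_pos: [0.4609, 0.2122, 0.0587]
tcp_rot: [[-0.99, 0.036, 0.14], [0.036, 0.999, -0.005], [-0.14, 0.0, -0.99]]
wrist_force: [-1.3, -1.2, 0.1]
width: 1.003
gripper_force: 0.6
```

Request:
send_rows([
  {"dx": -4,"dy": 0,"dz": 0.6,"ax": 0,"ay": 0,"az": 0,"hand": 91},
  {"dx": -4,"dy": 0,"dz": 0.6,"ax": 0,"ay": 0,"az": 0,"hand": 91},
  {"dx": -3,"dy": 0,"dz": 0.4,"ax": 0,"ay": 0,"az": 0,"hand": 91},
  {"dx": -3,"dy": 0,"dz": 0.4,"ax": 0,"ay": 0,"az": 0,"hand": 91},
  {"dx": -2,"dy": 0,"dz": 0.3,"ax": 0,"ay": 0,"az": 0,"hand": 91},
])

```text
time_s: 9.35
ee_pos: [0.4766, 0.2117, 0.0587]
tcp_rot: [[-0.99, 0.036, 0.14], [0.035, 0.999, -0.005], [-0.14, 0.0, -0.99]]
wrist_force: [-1.7, 1.5, -1.3]
width: 0.998
gripper_force: 0.6
```

```bash
python3 - <<'E'
from h import *
im=camera("side")[:,:,::-1]
cv2.imwrite("pics/s6.png",cv2.resize(im[130:300,230:440],None,fx=3.5,fy=3.5))
o=observe();print(o["ee_pos"],o["wrist_force"],o["time_s"])
E
```

```text
[0.47694709 0.21168787 0.05873486] [-1.14096239 -0.82158753  0.15837774] 9.4
```

View pics/s6.png

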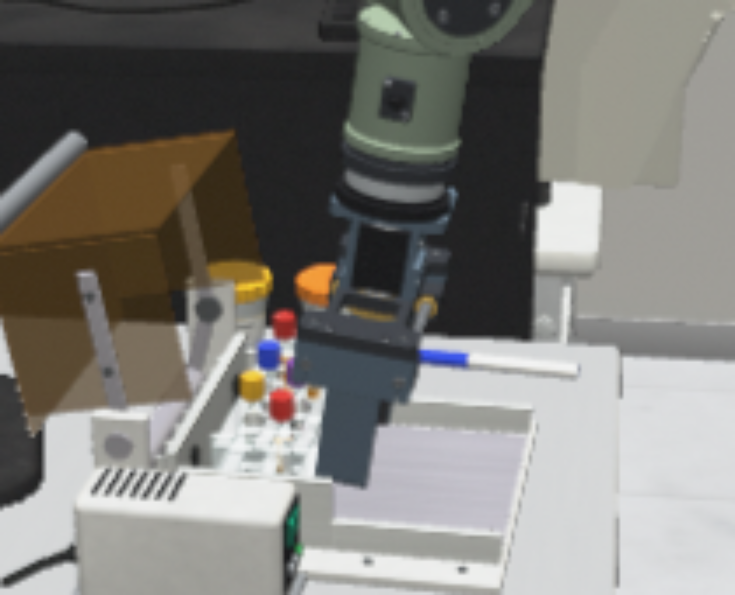

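The rack is about a centimetre short of the stop, and the gripper is clear of the hood. I'll creep in and watch the force.

Request:
send_rows([
  {"dx": -2,"dy": 0,"dz": 0.3,"ax": 0,"ay": 0,"az": 0,"hand": 91},
  {"dx": -2,"dy": 0,"dz": 0.3,"ax": 0,"ay": 0,"az": 0,"hand": 91},
  {"dx": -2,"dy": 0,"dz": 0.3,"ax": 0,"ay": 0,"az": 0,"hand": 91},
  {"dx": -1.5,"dy": 0,"dz": 0.2,"ax": 0,"ay": 0,"az": 0,"hand": 91},
  {"dx": -1,"dy": 0,"dz": 0.1,"ax": 0,"ay": 0,"az": 0,"hand": 91},
])

```text
time_s: 9.9
ee_pos: [0.4852, 0.2113, 0.0587]
tcp_rot: [[-0.99, 0.036, 0.14], [0.035, 0.999, -0.005], [-0.14, 0.0, -0.99]]
wrist_force: [-1.0, -0.4, -0.5]
width: 0.998
gripper_force: 0.6
```

Request:
send_rows([
  {"dx": -1,"dy": 0,"dz": 0.1,"ax": 0,"ay": 0,"az": 0,"hand": 91},
  {"dx": -1,"dy": 0,"dz": 0.1,"ax": 0,"ay": 0,"az": 0,"hand": 91},
  {"dx": -1,"dy": 0,"dz": 0.1,"ax": 0,"ay": 0,"az": 0,"hand": 91},
  {"dx": -0.5,"dy": 0,"dz": 0,"ax": 0,"ay": 0,"az": 0,"hand": 91},
  {"dx": 0,"dy": 0,"dz": 0,"ax": 0,"ay": 0,"az": 0,"hand": 91},
])

```text
time_s: 10.4
ee_pos: [0.4886, 0.2112, 0.0589]
tcp_rot: [[-0.99, 0.036, 0.14], [0.035, 0.999, -0.005], [-0.14, 0.0, -0.99]]
wrist_force: [-1.4, 0.4, -0.6]
width: 0.994
gripper_force: 0.5
```

Request:
send_rows([
  {"dx": -1,"dy": 0,"dz": 0.1,"ax": 0,"ay": 0,"az": 0,"hand": 91},
  {"dx": -0.7,"dy": 0,"dz": 0.1,"ax": 0,"ay": 0,"az": 0,"hand": 91},
  {"dx": -0.5,"dy": 0,"dz": 0.1,"ax": 0,"ay": 0,"az": 0,"hand": 91},
  {"dx": -0.5,"dy": 0,"dz": 0.1,"ax": 0,"ay": 0,"az": 0,"hand": 91},
  {"dx": 0,"dy": 0,"dz": 0,"ax": 0,"ay": 0,"az": 0,"hand": 91},
])

```text
time_s: 10.9
ee_pos: [0.4911, 0.2111, 0.0588]
tcp_rot: [[-0.99, 0.036, 0.139], [0.036, 0.999, -0.005], [-0.139, 0.0, -0.99]]
wrist_force: [-2.0, 1.0, -0.2]
width: 0.996
gripper_force: 0.9
```

Request:
send_rows([
  {"dx": -0.6,"dy": 0,"dz": 0.1,"ax": 0,"ay": 0,"az": 0,"hand": 91},
  {"dx": -0.5,"dy": 0,"dz": 0.1,"ax": 0,"ay": 0,"az": 0,"hand": 91},
  {"dx": -0.5,"dy": 0,"dz": 0.1,"ax": 0,"ay": 0,"az": 0,"hand": 91},
  {"dx": -0.5,"dy": 0,"dz": 0.1,"ax": 0,"ay": 0,"az": 0,"hand": 91},
  {"dx": 0,"dy": 0,"dz": 0,"ax": 0,"ay": 0,"az": 0,"hand": 91},
])

```text
time_s: 11.4
ee_pos: [0.4915, 0.2111, 0.0584]
tcp_rot: [[-0.99, 0.037, 0.136], [0.036, 0.999, -0.005], [-0.136, -0.0, -0.991]]
wrist_force: [-8.1, 3.3, 2.2]
width: 0.999
gripper_force: 3.6
```

The force rose to 8 N and the TCP stalled, so the rack is against the stop. I'll retreat straight back, then up.

Request:
send_rows([
  {"dx": 2,"dy": 0,"dz": -0.3,"ax": 0,"ay": 0,"az": 0,"hand": 91},
  {"dx": 5,"dy": 0,"dz": -0.7,"ax": 0,"ay": 0,"az": 0,"hand": 91},
  {"dx": 15,"dy": 0,"dz": -2,"ax": 0,"ay": 0,"az": 0,"hand": 91},
  {"dx": 25,"dy": 0,"dz": -3.5,"ax": 0,"ay": 0,"az": 0,"hand": 91},
  {"dx": 30,"dy": 0,"dz": -4,"ax": 0,"ay": 0,"az": 0,"hand": 91},
])

```text
time_s: 11.9
ee_pos: [0.4167, 0.2143, 0.059]
tcp_rot: [[-0.989, 0.036, 0.143], [0.036, 0.999, -0.004], [-0.143, 0.002, -0.99]]
wrist_force: [-0.7, -0.1, -0.3]
width: 0.999
gripper_force: 0.0
```

Request:
send_rows([
  {"dx": 30,"dy": 0,"dz": -15,"ax": 0,"ay": 0,"az": 0,"hand": 91},
  {"dx": 20,"dy": 0,"dz": -35,"ax": 0,"ay": 0,"az": 0,"hand": 91},
  {"dx": 10,"dy": 0,"dz": -40,"ax": 0,"ay": 0,"az": 0,"hand": 91},
  {"dx": 0,"dy": 0,"dz": -40,"ax": 0,"ay": 0,"az": 0,"hand": 91},
  {"dx": 0,"dy": 0,"dz": 0,"ax": 0,"ay": 0,"az": 0,"hand": 91},
])

```text
time_s: 12.4
ee_pos: [0.341, 0.2188, 0.1842]
tcp_rot: [[-0.988, 0.034, 0.151], [0.035, 0.999, 0.003], [-0.151, 0.008, -0.988]]
wrist_force: [-0.9, -0.4, -0.6]
width: 0.998
gripper_force: 0.0
```

```bash
python3 - <<'E'
from h import *
im=camera("top")[:,:,::-1]
cv2.imwrite("pics/t7.png",cv2.resize(im[165:315,305:435],None,fx=4,fy=4,interpolation=cv2.INTER_CUBIC))
o=observe();print(o["ee_pos"],o["wrist_force"],o["time_s"])
# where the home rack's top corners should show in the crop (z .078)
X=np.array([.9993,-.0365,0]);Y=np.array([.0365,.9993,0]);O=np.array([.505,.210,.078])
for a,b in((4.5,84),(4.5,-84),(66.5,84),(66.5,-84)):
    print(a,b,(proj("top",O+X*a/1e3+Y*b/1e3)-[305,165])*4+1.5)
E
```

```text
[0.33997415 0.21784882 0.18180169] [ 0.09497583 -0.87907956 -1.22996375] 12.45
4.5 84 [128.75498242 301.36254263]
4.5 -84 [413.0225371  314.03012398]
66.5 84 [132.91861385 199.02369608]
66.5 -84 [414.88210702 211.50881885]
```

View pics/t7.png

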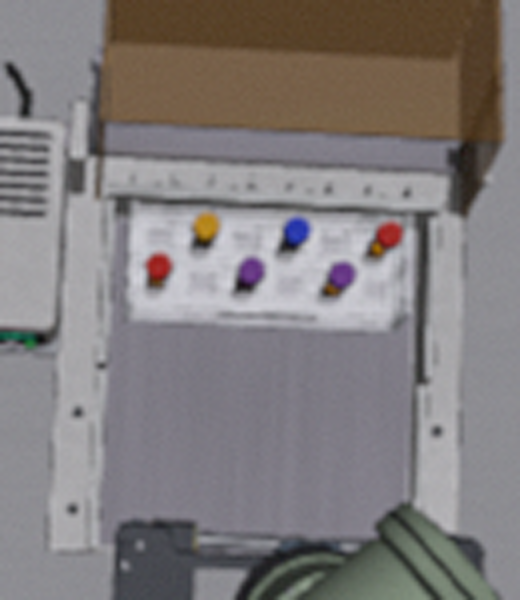

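The rack stands in the bay at crop (130,203) to (410,330), with its slope matching the deck and the hood leaning back. I'll check depth and yaw from the caps.

```bash
python3 - <<'E'
from h import *
X=np.array([.9993,-.0365,0]);Y=np.array([.0365,.9993,0]);O=np.array([.505,.210,0])
f=lambda u,v:onz("top",305+(u-1.5)/4,165+(v-1.5)/4,.101)-O
P=[[(p@X)*1e3,(p@Y)*1e3] for p in (f(*q) for q in((207,225),(296,232),(389,235),(159,267),(251,271),(342,276)))]
P=np.array(P);print(P.round(1),P[:3].mean(0),P[3:].mean(0),P[:,0].mean())
for r in(P[:3],P[3:]): print("yaw",np.degrees(-np.polyfit(r[:,1],r[:,0],1)[0]))
E
```

```text
[[ 47.7  40.7]
 [ 45.8 -11.3]
 [ 46.5 -65.5]
 [ 21.4  67.8]
 [ 21.5  14.2]
 [ 20.9 -38.7]] [ 46.66644959 -12.01804376] [21.28797619 14.44206437] 33.97721288965898
yaw -0.6104561615672485
yaw -0.2742030541366901
```

```bash
python3 -c "
from station import *
print(close_job())"
```

```text
the job is handed in; nothing more can be done
None
```

I handed the job in at about 12.5 s: the hood is open and leaning back, and the rack is pushed home and square against the back stop (caps measured within about 2 mm of full depth and under 1° of yaw); no verdict was returned.

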